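# Close up the carton row with the squeeze-release stop

### The job

Some cartons have been taken from the stockroom rack, so close up the row: squeeze the release lever of the sliding stop, slide the stop along gently until it has pushed the three cartons tight together against the end plate, and let the stop latch in the nearest notch behind them, drawing it back a little to find it. Do not crush the cartons or the lever, leave the things lying around the rack alone, and finish with the stop let go and truly caught in its notch.

Things in the scene. Friction and masses are not known exactly. Their poses are not given: they have to be found in the camera images.
- rack: Fixed wooden board 200 x 560 mm, 15 mm thick; origin at the centre of its underside, on the table. y runs along the row, from the stop's parking place (-y) to the end plate (+y); x across. The carton lane (114 mm between 12 mm high lips) is centred at x = -38 mm. At x = 55 mm lies the stop's guide: two steel rods, a notched steel strip between them.
- guide (a point): Point on the strip's top (31 mm above the table), x = 55 mm, y = 0 of the rack. The strip has a parking notch, where the stop starts, a plain length, then on the +y side a comb of 9 notches 7 mm wide at 14 mm pitch, covering every place where the row can end. The comb is bolted on through slots, so where its notches lie along y differs by up to a pitch and is not reported.
- end_plate: Fixed grey steel plate at the +y end of the lane, 110 x 6 x 75 mm high, standing on the board; origin in the middle of the lower edge of its face that looks to -y, against which the row is closed; axes as the rack's.
- stop: The sliding stop: grey steel carriage, 6 mm plate spanning the lane (top at 84 mm), upright fixed post (32 mm across x, 7 mm thick, top at 130 mm). Slides only along y, friction 2 N (5 N with the tooth dragging on the strip). Origin below the plate's middle, level with the rack's underside; axes as the rack's. Starts caught in the parking notch, 130 to 190 mm before the place where the row is tight; travel 215 mm.
- grip (a point): On the stop, midway between fixed post and lever bar, 105 mm above the table: the squeeze grip. Take it from above, fingers closing along the rack's y, one outside the post (+y), one outside the bar (-y). Width over both 52 mm at rest, about 36 mm fully squeezed; 40 mm free beside each above 50 mm height. Moves with the stop; axes as the rack's.
- plate_face (a point): Centre of the face of the stop's plate that looks to +y and pushes the cartons, 50 mm above the table; moves with the stop; axes as the rack's.
- lever_bar (a point): Centre of the lever's grip bar: black rubber, round, 14 mm thick, 36 mm long across (x), 105 mm above the table, on top of a dark steel lever on the grip's -y side, hinged 73 mm lower. Squeezing it towards the post lifts the latch tooth (4 mm thick, 58 mm to the -y side of the stop's plate) from its notch. Moves with the lever.
- lever (a joint): Lever angle, rad: 0 at rest, tooth fully down in a notch (5 mm); about 0.13 with the tooth standing on the strip between notches (stop not held; it drops in when the stop is then moved over a notch); free of the strip above 0.16; 0.22 squeezed to the end. Spring: 5 N at the bar to begin, 11 N at the end. Bends if squeezed by over 50 N.
- carton_a: The carton nearest the end plate (+y): closed cardboard carton, 100 (across the lane, x) x 50 (along the row, y) x 70 mm high, 0.1 to 0.2 kg; origin at the centre of its underside, on the lane's floor 15 mm above the table. It dents if the stop presses on it with more than 30 N.
- carton_b: The middle one of the three like cartons: closed cardboard carton, 100 (across the lane, x) x 50 (along the row, y) x 70 mm high, 0.1 to 0.2 kg; origin at the centre of its underside, on the lane's floor 15 mm above the table. It dents if the stop presses on it with more than 30 N.
- carton_c: The carton nearest the sliding stop (-y): closed cardboard carton, 100 (across the lane, x) x 50 (along the row, y) x 70 mm high, 0.1 to 0.2 kg; origin at the centre of its underside, on the lane's floor 15 mm above the table. It dents if the stop presses on it with more than 30 N.
- jar: Bystander: clear jar with steel lid, 64 mm wide, 85 mm high; origin at its underside.
- tape: Bystander: grey roll of tape lying flat, 100 mm wide, 48 mm high; origin at its underside.
- spanner: Bystander: steel spanner, 180 mm long, lying on the table.
Mind the look-alikes: they are no part of the job. What is shaped like the carton_b but green is not meant. Leave any blue look-alike of the carton_a alone.

How it is judged:
By the outcome, as a careful person would: the job done as asked, in the order asked, and still so for the second after the job is handed in, with the robot touching nothing.
It also fails if it takes over 70 s, if anything falls off the work surface, if the arm or the gripper's body presses on something with over 40 N, if the wrist force passes 120 N, or if a joint passes its speed limit or range.

### The arm

A 6-joint arm with a two-finger parallel gripper is mounted at the origin on the work surface. World frame = base frame: x ahead of the robot, y to its left, z up, the work surface at z = 0. Lengths are in mm, angles in rad, forces in N, time in s.
With the tool pointing down it reaches from about 350 to 775 mm from the base axis. Payload 7.3 kg.
Tool frame: the origin (TCP) lies at the centre of the arm's flange, where the gripper is bolted on; the fingertips stand 178 mm ahead of it and the grasp point (between the pads) lies 159 mm ahead of it; z points along the fingers, y is the direction in which the jaws open and shut (so a half turn about z gives the same grasp; the last joint's range is limited). The gripper opens to 92 mm and grips with 3 to 60 N. Pads are 19 mm wide; open, the fingers measure 130 mm over their backs; the gripper's body (75 mm by 190 mm) begins 47 mm behind the grasp point.
Start: joints at [-1.468, 0.342, 1.524, -0, 1.275, -0.146], TCP at [129.297, -508.832, 404.741] pointing down, gripper open.
Joint ranges: [-2.53, 2.53], [-0.77, 2.02], [0.04, 2.7], [-1, 4.14], [0.28, 2.66], [-3.11, 3.11]. Speed limits (rad/s): [2.57, 2.57, 3.14, 3.14, 3.14, 3.14].

### API

Orientations are given as [roll, pitch, yaw] about the fixed x, y, z axes, in that order (R = Rz(yaw) Ry(pitch) Rx(roll)).
In Python, from plant import get_obs, capture, close_job gives the robot as it stands. The module is installed in compiled form; this text tells all that it offers.
- The arm moves only by the shell command python3 -m pendant 'ROWS'. ROWS is JSON, a list of rows, each a list of 3 entries, a list of its own where there are three numbers: the shift along the tool's x, y, z in m, then the turn, a rotation vector about the tool's x, y, z in rad, then the finger opening in m, from 0 to 0.0918. In form: [[[tx, ty, tz], [wx, wy, wz], fingers], ...]. A call has 1 to 10 rows; each row is the pose to reach, as a shift and turn from the pose commanded when the call began, along the tool's axes at that moment; what a row does not reach only later rows make up. A row lasts 1/12 s, in which the tool goes at most 41.7 mm and 7.16 degrees, less where a joint would pass 70% of its speed; a pose out of reach is approached as far as the arm can. A call with a gripper value outside its range is refused whole. The fingers move at their own pace and stop on an object; the grip force is fixed at half the most. Time passes only in rows, so rows that repeat a pose let the fingers close. It gives the time, the measured TCP pose, the force and the opening at its end, in the units of the state.
- get_obs(): the state, without advancing time (a new reading comes with each control period).
- capture(name): name is "scene" or "top"; returns a dict with "color" (384x512x3 uint8, red, green, blue), "mtx" (3x3 intrinsics, pixels), "rvec" (rotation vector, rad) and "tvec" (3), from world to camera coordinates, as OpenCV has them. Camera axes: x right, y down, z forward; pixel columns grow to the right and rows downward; lengths in mm; the calibration is good to about 2 mm. A picture is of the moment at which its call begins. There is no depth.
- close_job(): hands the job in, once; it reports no verdict.
The state is a dict: "time": time; "joint_positions": joint angles; "dq": joint speeds; "tau": joint torques, N m; "tool_pos": TCP position; "tcp_rot": TCP orientation; "contact_force": force on the tool from outside, world axes, zero at the start; "moment": the same for the moment, N m; "grip_width": finger opening in mm.
Only numpy, scipy, OpenCV 4.12 (cv2) and the standard library are available. Lean on these libraries where they do the work, as an engineer would, in place of code of your own. Each camera call takes 0.05 s, during which the arm holds its last target. There are 200 camera calls.

## Working session

There is one attempt and no reset: what is moved stays moved. The work goes in short steps, Python scripts to look and compute and a shell command to move; the robot and the scene stay as the last step left them, time stands still between calls to the robot, and variables do not carry over. Pictures are saved under pics/ and viewed, about 8 in all and at most 12, crops included, and the job is handed in when it is done.

```bash
mkdir -p pics && cat > h.py <<'E'
import numpy as np, cv2
from plant import get_obs, capture
def cam(n):
    c=capture(n); R=cv2.Rodrigues(np.array(c["rvec"],float))[0]; t=np.array(c["tvec"],float).ravel()
    return c["color"],np.array(c["mtx"],float),R,t
def ray(M,R,t,uv):
    d=R.T@np.linalg.inv(M)@np.array([uv[0],uv[1],1.]); return -R.T@t,d/np.linalg.norm(d)
def onz(M,R,t,uv,z):
    o,d=ray(M,R,t,uv); return o+d*(z-o[2])/d[2]
def tri(r1,r2):
    (o1,d1),(o2,d2)=r1,r2
    s=np.linalg.lstsq(np.c_[d1,-d2],o2-o1,rcond=None)[0]
    a,b=o1+s[0]*d1,o2+s[1]*d2; return (a+b)/2,np.linalg.norm(a-b)
def proj(M,R,t,p):
    q=M@(R@np.array(p,float)+t); return q[:2]/q[2]
def save(n,im): cv2.imwrite("pics/"+n,cv2.cvtColor(im,cv2.COLOR_RGB2BGR))
E
python3 - <<'E'
from h import *
for n in("scene","top"):
    im,M,R,t=cam(n); save(n+"0.png",im); np.savez(n+"0.npz",im=im,M=M,R=R,t=t); print(n,-R.T@t,M[0,0])
o=get_obs(); print({k:np.round(v,3) for k,v in o.items()})
E
```

```text
scene [1219.47747163  -81.77205697  814.16992584] 369.21186046427437
top [ 152.78408284   -3.52433851 1692.98165216] 476.3941778120492
{'time': np.float64(0.1), 'joint_positions': array([-1.468,  0.343,  1.525,  0.   ,  1.275, -0.146]), 'dq': array([-0.   ,  0.   , -0.002, -0.001,  0.   ,  0.   ]), 'tau': array([ 3.000e-03, -4.320e+01, -2.447e+01,  7.200e-02,  5.300e-02,
       -0.000e+00]), 'tool_pos': array([ 129.287, -508.719,  404.111]), 'tcp_rot': array([-3.14 , -0.   ,  0.249]), 'contact_force': array([-0.33 ,  0.317,  0.566]), 'moment': array([-0.025, -0.021,  0.022]), 'grip_width': np.float64(91.99)}
```

View pics/scene0.png

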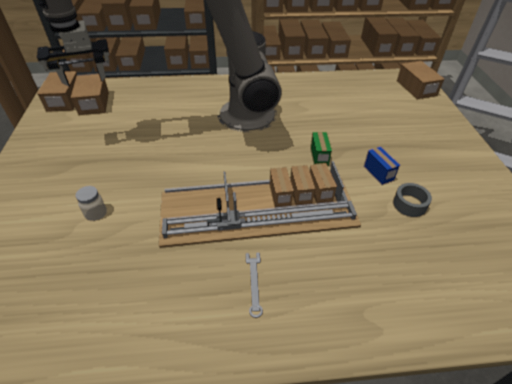

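View pics/top0.png

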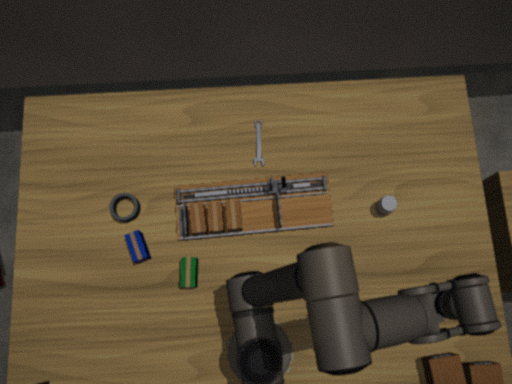

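The scene view shows the rack at about (160–355, 170–240), with the stop near (228, 205) and three brown cartons near (302, 185). The top view shows the rack at (177–332, 178–240), the stop plate at column 277, the lever near (283, 183) and the end plate near column 184. The green and blue cartons, tape, jar and spanner all lie clear of the rack. I'll enlarge both crops next.

```bash
python3 - <<'E'
from h import *
a=np.load("top0.npz")["im"][165:250,165:345]; b=np.load("scene0.npz")["im"][155:250,150:365]
A=cv2.resize(a,None,fx=4.4,fy=4.4,interpolation=cv2.INTER_CUBIC); B=cv2.resize(b,None,fx=3.7,fy=3.7,interpolation=cv2.INTER_CUBIC)
save("tc.png",A); save("sc.png",B); print(A.shape,B.shape)
E
```

```text
(374, 792, 3) (352, 796, 3)
```

View pics/tc.png

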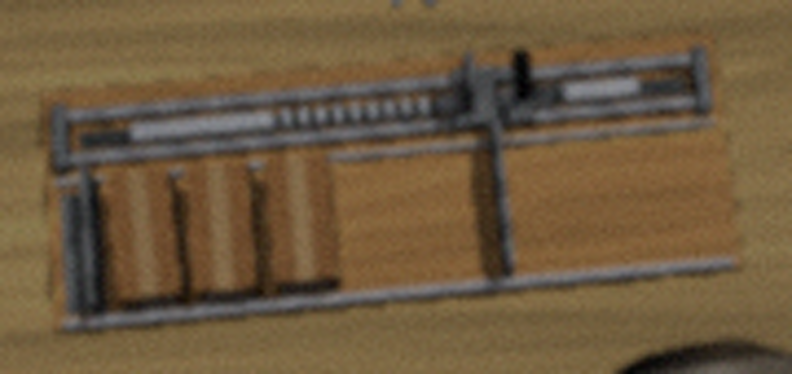

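View pics/sc.png

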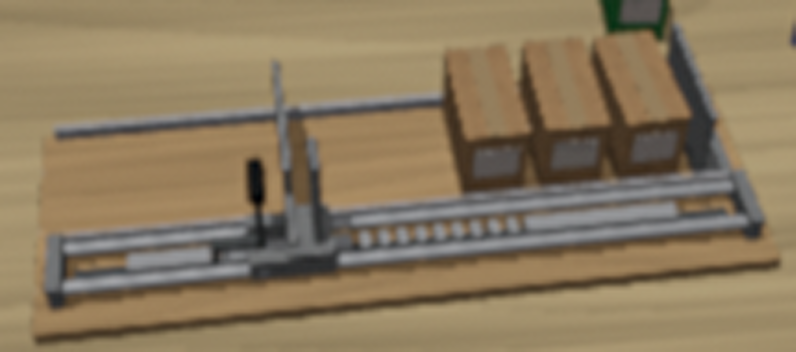

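The top crop shows the post's top edge near (468, 72), the black bar near (521, 73), comb gaps from x≈285 to 430, and the plate running (490, 125)–(503, 275). The scene crop shows the bar near (256, 180), the post top near (314, 142), and the end plate at (675, 30)–(715, 130). Next I'll measure from both views.

```bash
python3 - <<'E'
from h import *
T=np.load("top0.npz");S=np.load("scene0.npz")
ct=lambda T:(T["M"],T["R"],T["t"])
tc=lambda x,y:((x+.5)/4.4-.5+165,(y+.5)/4.4-.5+165)
sc=lambda x,y:((x+.5)/3.7-.5+150,(y+.5)/3.7-.5+155)
def dark(T,x0,x1,y0,y1):
    g=T["im"].max(2)[y0:y1,x0:x1].astype(float); w=np.clip(50-g,0,None); ys,xs=np.mgrid[y0:y1,x0:x1]
    print(np.round(g).astype(int).tolist() if g.size<150 else ''); return (xs*w).sum()/w.sum(),(ys*w).sum()/w.sum()
bt=dark(T,280,288,174,190); bs=dark(S,214,224,196,212); print("bar px",bt,bs)
print("bar tri",tri(ray(*ct(T),bt),ray(*ct(S),bs)))
print("bar byhand",tri(ray(*ct(T),tc(521,73)),ray(*ct(S),sc(256,180))))
print("post",tri(ray(*ct(T),tc(468,72)),ray(*ct(S),sc(314,142))), onz(*ct(T),tc(468,72),130))
for nm,p,q,z in(("lip",(65,325),(735,265),27),("lip2",(335,157),(712,122),27),("strip",(135,133),(640,85),31),("plate",(490,125),(505,275),84),("endpl",(90,175),(97,310),90)):
    a,b=onz(*ct(T),tc(*p),z),onz(*ct(T),tc(*q),z); print(nm,a.round(1),b.round(1),np.arctan2(*(b-a)[[1,0]]).round(4))
# comb profile sampling along strip in top view, from strip left to right
a,b=onz(*ct(T),tc(135,133),31),onz(*ct(T),tc(640,85),31)
for s in("lip left scene",):
    print(onz(*ct(S),sc(57,132),27).round(1),onz(*ct(S),sc(440,99),27).round(1))
print("rack edge scene", onz(*ct(S),sc(40,332),10).round(1),onz(*ct(S),sc(775,258),10).round(1))
E
```

```text
[[111, 112, 114, 116, 115, 117, 110, 111], [116, 113, 98, 97, 104, 110, 114, 108], [109, 88, 73, 64, 79, 110, 121, 124], [108, 82, 33, 27, 41, 90, 121, 133], [112, 73, 26, 9, 38, 76, 115, 130], [100, 60, 23, 10, 22, 73, 107, 120], [91, 55, 19, 8, 17, 59, 99, 111], [76, 56, 29, 5, 19, 56, 94, 107], [68, 47, 20, 14, 12, 46, 76, 85], [47, 36, 17, 5, 17, 31, 49, 54], [59, 47, 27, 6, 8, 17, 35, 54], [71, 57, 27, 13, 9, 21, 32, 50], [69, 53, 28, 0, 12, 26, 41, 45], [65, 49, 38, 25, 30, 43, 45, 54], [57, 54, 45, 52, 55, 57, 62, 56], [55, 57, 66, 72, 68, 67, 59, 62]]

bar px (np.float64(283.331136738056), np.float64(182.60708401976936)) (np.float64(218.86536248561566), np.float64(204.31300345224395))
bar tri (array([ 559.24164987, -113.60879271,   97.0591169 ]), np.float64(0.830317563259961))
bar byhand (array([ 562.40388748, -112.83934193,  104.41120155]), np.float64(1.7632080324178325))
post (array([557.64664811, -70.49345514, 134.26539757]), np.float64(2.375101318943686)) [558.80022059 -69.48621208 130.        ]
lip [394.5 260.   27. ] [ 414.  -278.4   27. ] -1.5345
lip2 [520.   38.5  27. ] [ 532.7 -270.2   27. ] -1.5298
strip [547.9 200.   31. ] [ 566.  -213.5   31. ] -1.5271
plate [526.7 -86.2  84. ] [406.9 -90.3  84. ] -3.107
endpl [502.1 228.7  90. ] [395.6 225.3  90. ] -3.1096
[ 424.7 -275.    27. ] [412.2  36.4  27. ]
rack edge scene [ 610.5 -275.5   10. ] [589.3 274.1  10. ]
```

```bash
python3 -m pendant '[[[0.015,-0.009,0],[0,0,0],0.0918],[[0.045,-0.026,0],[0,0,0],0.0918],[[0.078,-0.045,0],[0,0,0],0.0918],[[0.111,-0.063,0],[0,0,0],0.0918],[[0.144,-0.082,0],[0,0,0],0.0918],[[0.177,-0.101,0],[0,0,0],0.0918],[[0.210,-0.120,0],[0,0,0],0.0918],[[0.243,-0.139,0],[0,0,0],0.0918],[[0.276,-0.158,0],[0,0,0],0.0918],[[0.309,-0.176,0],[0,0,0],0.0918]]' && python3 -m pendant '[[[0.033,-0.019,0],[0,0,0],0.0918],[[0.066,-0.038,0],[0,0,0.03],0.0918],[[0.099,-0.057,0],[0,0,0.06],0.0918],[[0.132,-0.076,0],[0,0,0.1],0.0918],[[0.165,-0.095,0],[0,0,0.14],0.0918],[[0.190,-0.109,0],[0,0,0.17],0.0918],[[0.205,-0.117,0],[0,0,0.2],0.0918],[[0.211,-0.121,0],[0,0,0.21],0.0918],[[0.211,-0.121,0],[0,0,0.21],0.0918],[[0.211,-0.121,0],[0,0,0.21],0.0918]]'
```

```text
time: 0.93
tool_pos: [386.4, -260.4, 404.6]
tcp_rot: [-3.141, 0.0, 0.249]
contact_force: [0.4, -0.8, -0.3]
grip_width: 92.0
time: 1.77
tool_pos: [559.7, -93.3, 404.3]
tcp_rot: [3.141, 0.001, 0.04]
contact_force: [0.2, -0.4, -0.0]
grip_width: 91.9
```

```bash
python3 -m pendant '[[[0,0,0.015],[0,0,0],0.0918],[[0,0,0.035],[0,0,0],0.0918],[[0,0,0.055],[0,0,0],0.0918],[[0,0,0.075],[0,0,0],0.0918],[[0,0,0.095],[0,0,0],0.0918],[[0,0,0.110],[0,0,0],0.0918],[[0,0,0.125],[0,0,0],0.0918],[[0,0,0.135],[0,0,0],0.0918],[[0,0,0.140],[0,0,0],0.0918],[[0,0,0.140],[0,0,0],0.0918]]' && python3 - <<'E'
from h import *
im,M,R,t=cam("scene"); np.savez("scene1.npz",im=im,M=M,R=R,t=t)
save("s1.png",cv2.resize(im[110:260,150:300],None,fx=4,fy=4,interpolation=cv2.INTER_CUBIC))
E
```

```text
time: 2.6
tool_pos: [559.5, -93.7, 264.0]
tcp_rot: [-3.141, 0.002, 0.038]
contact_force: [-0.8, 1.1, 0.4]
grip_width: 91.7
```

View pics/s1.png

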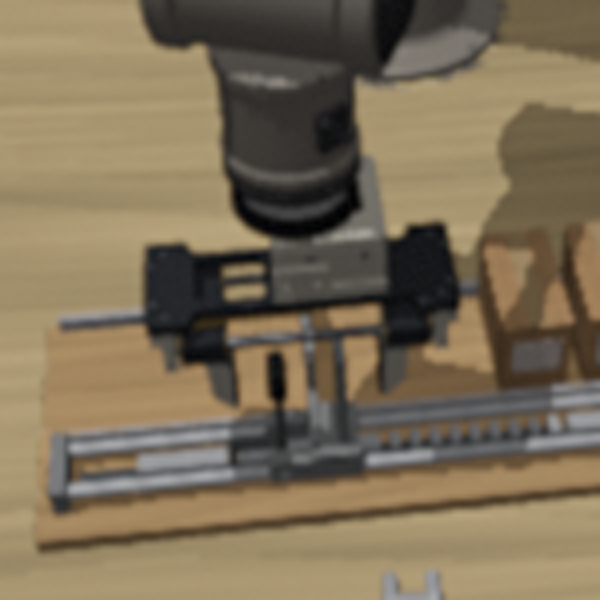

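The picture shows the fingers straddling the grip evenly: finger inner faces at columns ~238 and ~383, bar at 276, post at 338. I'll close to light contact.

```bash
python3 -m pendant '[[[0,0,0],[0,0,0],0.075],[[0,0,0],[0,0,0],0.065],[[0,0,0],[0,0,0],0.06],[[0,0,0],[0,0,0],0.057],[[0,0,0],[0,0,0],0.057]]'; python3 -m pendant '[[[0,0,0],[0,0,0],0.055],[[0,0,0],[0,0,0],0.053],[[0,0,0],[0,0,0],0.053]]'; python3 -m pendant '[[[0,0,0],[0,0,0],0.051],[[0,0,0],[0,0,0],0.051]]'
```

```text
time: 3.07
tool_pos: [560.2, -92.9, 265.1]
tcp_rot: [3.141, -0.001, 0.039]
contact_force: [-0.5, 0.5, 0.2]
grip_width: 63.3
time: 3.32
tool_pos: [560.2, -93.4, 264.8]
tcp_rot: [3.14, -0.0, 0.039]
contact_force: [-0.6, -3.8, 0.6]
grip_width: 53.3
time: 3.48
tool_pos: [560.2, -93.6, 264.9]
tcp_rot: [3.14, -0.0, 0.039]
contact_force: [-0.4, -5.0, 0.8]
grip_width: 51.6
```

```bash
python3 -m pendant '[[[0,-0.001,0],[0,0,0],0.049],[[0,-0.002,0],[0,0,0],0.047],[[0,-0.003,0],[0,0,0],0.045],[[0,-0.004,0],[0,0,0],0.043],[[0,-0.004,0],[0,0,0],0.043]]'; python3 -m pendant '[[[0,-0.001,0],[0,0,0],0.041],[[0,-0.002,0],[0,0,0],0.039],[[0,-0.003,0],[0,0,0],0.0375],[[0,-0.003,0],[0,0,0],0.0375],[[0,-0.003,0],[0,0,0],0.0375]]'
```

```text
time: 3.9
tool_pos: [560.1, -89.3, 265.1]
tcp_rot: [3.14, -0.001, 0.039]
contact_force: [-1.3, -5.1, 2.0]
grip_width: 43.2
time: 4.32
tool_pos: [559.9, -85.4, 264.9]
tcp_rot: [-3.141, -0.0, 0.039]
contact_force: [-0.3, 0.4, 5.8]
grip_width: 37.4
```

```bash
python3 -m pendant '[[[0,-0.001,0],[0,0,0],0.0375],[[0,-0.003,0],[0,0,0],0.0375],[[0,-0.006,0],[0,0,0],0.0375],[[0,-0.010,0],[0,0,0],0.0375],[[0,-0.014,0],[0,0,0],0.0375],[[0,-0.018,0],[0,0,0],0.0375],[[0,-0.022,0],[0,0,0],0.0375],[[0,-0.026,0],[0,0,0],0.0375],[[0,-0.029,0],[0,0,0],0.0375],[[0,-0.030,0],[0,0,0],0.0375]]'; python3 - <<'E'
from h import *
T=np.load("top0.npz"); im,M,R,t=cam("scene"); np.savez("scene2.npz",im=im,M=M,R=R,t=t)
save("s2.png",cv2.resize(im[110:260,150:360],None,fx=3.8,fy=3.8,interpolation=cv2.INTER_CUBIC))
E
```

```text
time: 5.15
tool_pos: [558.8, -55.5, 264.9]
tcp_rot: [3.141, -0.0, 0.039]
contact_force: [-0.6, -1.4, 5.6]
grip_width: 37.7
```

View pics/s2.png

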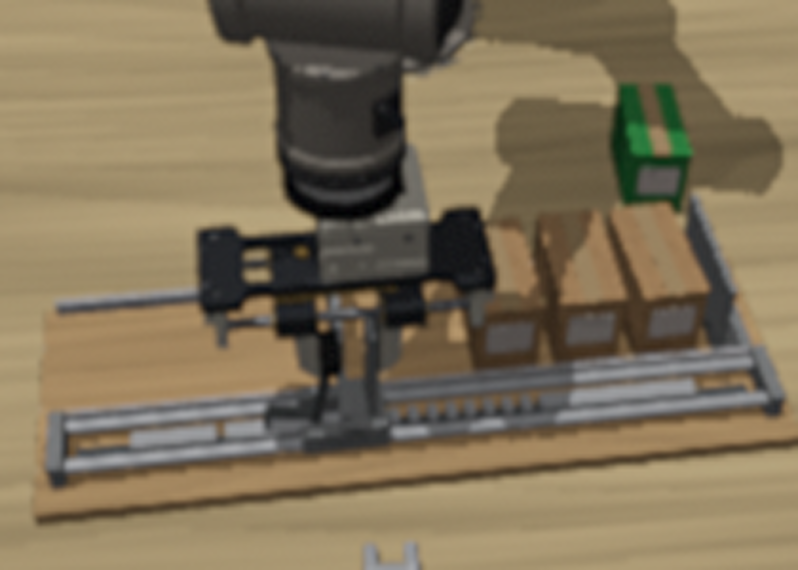

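The stop has moved with the hand: the lever is squeezed against the post around (330–370, 350), the parking notch is now visible, and the cartons are untouched. I'll carry on sliding.

```bash
python3 -m pendant '[[[0,-0.002,0],[0,0,0],0.0375],[[0,-0.006,0],[0,0,0],0.0375],[[0,-0.010,0],[0,0,0],0.0375],[[0,-0.014,0],[0,0,0],0.0375],[[0,-0.018,0],[0,0,0],0.0375],[[0,-0.022,0],[0,0,0],0.0375],[[0,-0.026,0],[0,0,0],0.0375],[[0,-0.030,0],[0,0,0],0.0375],[[0,-0.034,0],[0,0,0],0.0375],[[0,-0.038,0],[0,0,0],0.0375]]'; python3 -m pendant '[[[0,-0.004,0],[0,0,0],0.0375],[[0,-0.008,0],[0,0,0],0.0375],[[0,-0.012,0],[0,0,0],0.0375],[[0,-0.016,0],[0,0,0],0.0375],[[0,-0.020,0],[0,0,0],0.0375],[[0,-0.023,0],[0,0,0],0.0375],[[0,-0.026,0],[0,0,0],0.0375],[[0,-0.029,0],[0,0,0],0.0375],[[0,-0.032,0],[0,0,0],0.0375],[[0,-0.035,0],[0,0,0],0.0375]]'; python3 - <<'E'
from h import *
T=cam("top"); c=T[0]; np.savez("top3.npz",im=T[0],M=T[1],R=T[2],t=T[3])
im,M,R,t=cam("scene"); np.savez("scene3.npz",im=im,M=M,R=R,t=t)
a=cv2.resize(c[165:250,165:345],None,fx=3.8,fy=3.8,interpolation=cv2.INTER_CUBIC)
b=cv2.resize(im[150:215,230:365],None,fx=3.8,fy=3.8,interpolation=cv2.INTER_CUBIC)
W=max(a.shape[1],b.shape[1]); pad=lambda x:cv2.copyMakeBorder(x,0,0,0,W-x.shape[1],0)
o=np.vstack([pad(a),pad(b)]); print(o.shape); save("m3.png",o)
E
```

```text
time: 6.03
tool_pos: [557.2, -17.7, 264.9]
tcp_rot: [3.141, -0.0, 0.039]
contact_force: [-0.9, -3.4, 5.4]
grip_width: 37.3
time: 6.87
tool_pos: [555.8, 17.2, 264.9]
tcp_rot: [3.141, -0.0, 0.039]
contact_force: [-1.0, -2.6, 4.9]
grip_width: 37.7
(570, 684, 3)
```

View pics/m3.png

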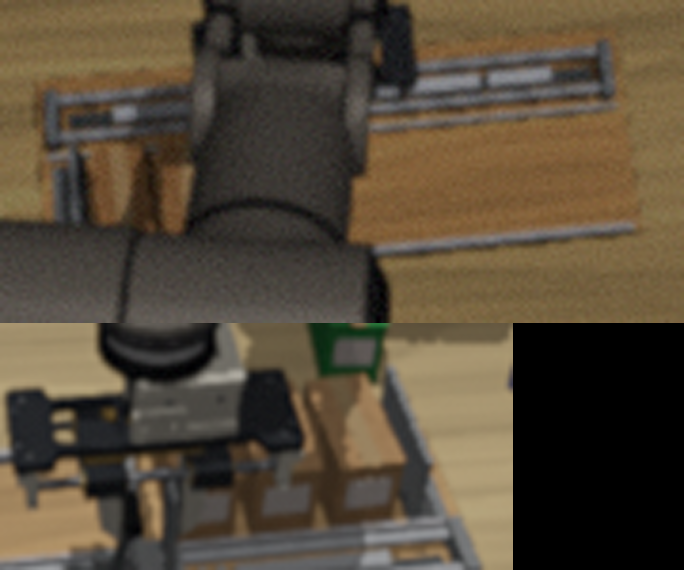

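The scene crop shows the hand over carton c with gaps still between the cartons and at the end plate. I'll continue more slowly.

```bash
python3 -m pendant '[[[0,-0.002,0],[0,0,0],0.0375],[[0,-0.004,0],[0,0,0],0.0375],[[0,-0.006,0],[0,0,0],0.0375],[[0,-0.008,0],[0,0,0],0.0375],[[0,-0.010,0],[0,0,0],0.0375],[[0,-0.012,0],[0,0,0],0.0375],[[0,-0.014,0],[0,0,0],0.0375],[[0,-0.016,0],[0,0,0],0.0375],[[0,-0.018,0],[0,0,0],0.0375],[[0,-0.020,0],[0,0,0],0.0375]]';  python3 - <<'E'
from h import *
T=np.load("top0.npz");ct=(T["M"],T["R"],T["t"])
tc=lambda x,y:((x+.5)/4.4-.5+165,(y+.5)/4.4-.5+165)
for n,p,z in(("endface top",(100,240),90),("c -y face top",(337,225),85),("plate top centre",(498,200),84)): print(n,onz(*ct,tc(*p),z).round(1))
S=np.load("scene3.npz");g=S["im"]
E
```

```text
time: 7.8
tool_pos: [555.1, 37.1, 264.9]
tcp_rot: [3.141, -0.0, 0.039]
contact_force: [-0.2, -2.6, 5.5]
grip_width: 37.5
endface top [450.1 221.9  90. ]
c -y face top [453.   37.9  85. ]
plate top centre [466.3 -88.6  84. ]
```

```bash
python3 -m pendant '[[[0,-0.002,0],[0,0,0],0.0375],[[0,-0.004,0],[0,0,0],0.0375],[[0,-0.006,0],[0,0,0],0.0375],[[0,-0.008,0],[0,0,0],0.0375],[[0,-0.010,0],[0,0,0],0.0375],[[0,-0.012,0],[0,0,0],0.0375],[[0,-0.014,0],[0,0,0],0.0375],[[0,-0.016,0],[0,0,0],0.0375],[[0,-0.018,0],[0,0,0],0.0375],[[0,-0.020,0],[0,0,0],0.0375]]'; python3 -m pendant '[[[0,-0.001,0],[0,0,0],0.0375],[[0,-0.002,0],[0,0,0],0.0375],[[0,-0.003,0],[0,0,0],0.0375],[[0,-0.004,0],[0,0,0],0.0375],[[0,-0.005,0],[0,0,0],0.0375],[[0,-0.006,0],[0,0,0],0.0375],[[0,-0.007,0],[0,0,0],0.0375]]'
```

```text
time: 8.63
tool_pos: [554.3, 56.9, 264.8]
tcp_rot: [3.141, 0.0, 0.039]
contact_force: [-0.9, -4.7, 5.4]
grip_width: 37.4
time: 9.22
tool_pos: [554.0, 63.7, 264.8]
tcp_rot: [3.141, 0.0, 0.039]
contact_force: [-0.7, -3.8, 5.6]
grip_width: 37.5
```

```bash
python3 -m pendant '[[[0,-0.0007,0],[0,0,0],0.0375],[[0,-0.0014,0],[0,0,0],0.0375],[[0,-0.002,0],[0,0,0],0.0375],[[0,-0.0027,0],[0,0,0],0.0375],[[0,-0.0034,0],[0,0,0],0.0375],[[0,-0.004,0],[0,0,0],0.0375]]'; python3 -m pendant '[[[0,-0.0007,0],[0,0,0],0.0375],[[0,-0.0014,0],[0,0,0],0.0375],[[0,-0.002,0],[0,0,0],0.0375]]'; python3 - <<'E'
from h import *
im,M,R,t=cam("scene"); np.savez("scene4.npz",im=im,M=M,R=R,t=t)
save("s4.png",cv2.resize(im[150:215,230:365],None,fx=5.5,fy=5.5,interpolation=cv2.INTER_CUBIC))
E
```

```text
time: 9.72
tool_pos: [553.9, 67.6, 264.8]
tcp_rot: [3.141, 0.0, 0.039]
contact_force: [-0.1, -5.3, 5.3]
grip_width: 37.3
time: 9.97
tool_pos: [553.8, 69.6, 264.8]
tcp_rot: [3.14, 0.0, 0.039]
contact_force: [-0.8, -5.4, 5.8]
grip_width: 37.7
```

View pics/s4.png

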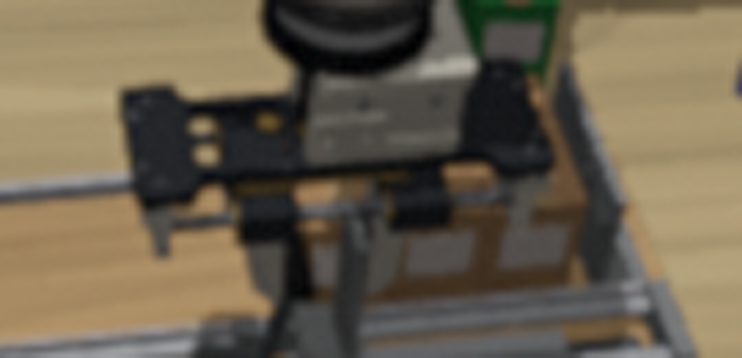

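The cartons are now together, with carton a's edge at column ~585 close to the end plate. Fine steps next, until the force rises.

```bash
python3 -m pendant '[[[0,-0.0005,0],[0,0,0],0.0375],[[0,-0.001,0],[0,0,0],0.0375],[[0,-0.0015,0],[0,0,0],0.0375]]'; python3 -m pendant '[[[0,-0.0005,0],[0,0,0],0.0375],[[0,-0.001,0],[0,0,0],0.0375],[[0,-0.0015,0],[0,0,0],0.0375]]'
```

```text
time: 10.27
tool_pos: [553.7, 71.0, 264.8]
tcp_rot: [3.14, 0.0, 0.039]
contact_force: [-0.4, -4.8, 5.8]
grip_width: 37.4
time: 10.52
tool_pos: [553.7, 72.5, 264.8]
tcp_rot: [3.14, 0.0, 0.039]
contact_force: [-1.3, -4.9, 5.3]
grip_width: 37.8
```

```bash
python3 -m pendant '[[[0,-0.0005,0],[0,0,0],0.0375],[[0,-0.001,0],[0,0,0],0.0375],[[0,-0.0015,0],[0,0,0],0.0375]]'
```

```text
time: 10.77
tool_pos: [553.6, 74.0, 264.8]
tcp_rot: [3.14, 0.0, 0.039]
contact_force: [-1.0, -4.8, 5.5]
grip_width: 37.9
```

```bash
python3 -m pendant '[[[0,-0.0005,0],[0,0,0],0.0375],[[0,-0.001,0],[0,0,0],0.0375]]'; python3 -m pendant '[[[0,-0.0005,0],[0,0,0],0.0375],[[0,-0.001,0],[0,0,0],0.0375]]'
```

```text
time: 10.93
tool_pos: [553.6, 75.0, 264.8]
tcp_rot: [3.14, 0.0, 0.039]
contact_force: [-0.7, -5.3, 5.2]
grip_width: 37.6
time: 11.1
tool_pos: [553.5, 76.0, 264.8]
tcp_rot: [3.14, 0.0, 0.039]
contact_force: [-0.3, -4.8, 4.7]
grip_width: 37.5
```

```bash
python3 -m pendant '[[[0,-0.0005,0],[0,0,0],0.0375],[[0,-0.001,0],[0,0,0],0.0375]]'
```

```text
time: 11.27
tool_pos: [553.5, 77.0, 264.8]
tcp_rot: [3.14, 0.0, 0.039]
contact_force: [-0.9, -5.5, 5.6]
grip_width: 37.7
```

```bash
python3 -m pendant '[[[0,-0.0005,0],[0,0,0],0.0375],[[0,-0.001,0],[0,0,0],0.0375]]'; python3 -m pendant '[[[0,-0.0005,0],[0,0,0],0.0375],[[0,-0.001,0],[0,0,0],0.0375]]'
```

```text
time: 11.43
tool_pos: [553.5, 78.0, 264.8]
tcp_rot: [3.14, 0.0, 0.039]
contact_force: [-1.6, -5.7, 5.2]
grip_width: 37.5
time: 11.6
tool_pos: [553.4, 79.0, 264.8]
tcp_rot: [3.14, 0.0, 0.039]
contact_force: [-0.8, -5.5, 5.0]
grip_width: 37.7
```

```bash
python3 -m pendant '[[[0,-0.0005,0],[0,0,0],0.0375],[[0,-0.001,0],[0,0,0],0.0375]]'
```

```text
time: 11.77
tool_pos: [553.4, 80.0, 264.8]
tcp_rot: [3.14, 0.0, 0.039]
contact_force: [-1.5, -5.0, 5.4]
grip_width: 37.6
```

```bash
python3 - <<'E'
from h import *
im,M,R,t=cam("scene"); o=np.load("scene4.npz")["im"]
f=lambda x:cv2.resize(x[170:210,295:360],None,fx=7,fy=7,interpolation=cv2.INTER_CUBIC)
save("s5.png",np.vstack([f(o),f(im)]))
E
```

```text
(no output)
```

View pics/s5.png

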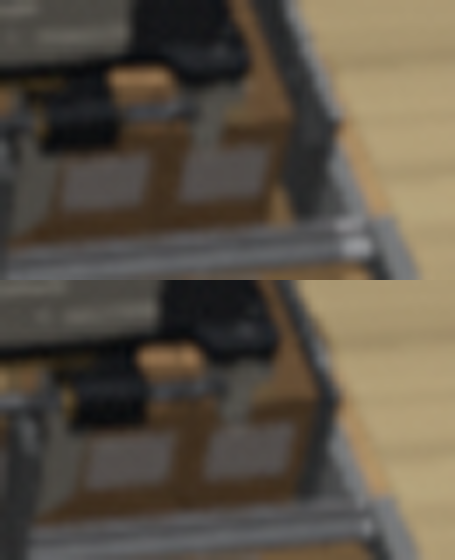

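Carton a has moved about 25 enlarged px (~10 mm) and now sits nearly at the end plate, edge near (325, 400). I'll keep to small steps.

```bash
python3 -m pendant '[[[0,-0.0005,0],[0,0,0],0.0375],[[0,-0.001,0],[0,0,0],0.0375]]'
```

```text
time: 11.98
tool_pos: [553.4, 81.0, 264.8]
tcp_rot: [3.14, 0.0, 0.039]
contact_force: [-0.1, -4.7, 5.4]
grip_width: 37.3
```

```bash
python3 -m pendant '[[[0,-0.0005,0],[0,0,0],0.0375],[[0,-0.001,0],[0,0,0],0.0375]]'
```

```text
time: 12.15
tool_pos: [553.3, 82.0, 264.8]
tcp_rot: [3.14, 0.0, 0.039]
contact_force: [-0.2, -5.5, 5.3]
grip_width: 37.4
```

```bash
python3 -m pendant '[[[0,-0.0005,0],[0,0,0],0.0375],[[0,-0.001,0],[0,0,0],0.0375]]'
```

```text
time: 12.32
tool_pos: [553.3, 82.5, 264.7]
tcp_rot: [3.139, 0.0, 0.039]
contact_force: [0.5, -10.3, 3.2]
grip_width: 37.5
```

```bash
python3 -m pendant '[[[0,0,0],[0,0,0],0.0375],[[0,-0.0003,0],[0,0,0],0.0375],[[0,-0.0003,0],[0,0,0],0.0375]]'
```

```text
time: 12.57
tool_pos: [553.3, 82.6, 264.7]
tcp_rot: [3.139, 0.0, 0.039]
contact_force: [-1.1, -9.1, 4.6]
grip_width: 37.4
```

```bash
python3 -m pendant '[[[0,-0.0004,0],[0,0,0],0.0375],[[0,-0.0004,0],[0,0,0],0.0375]]'
```

```text
time: 12.73
tool_pos: [553.3, 82.9, 264.6]
tcp_rot: [3.139, 0.0, 0.039]
contact_force: [-0.4, -9.2, 3.9]
grip_width: 37.7
```

Motion has stopped and the force has levelled at the lever's spring force (~9 N), so the row is tight. I'll release the lever with the hand shifting back, so only the post finger will draw the stop.

```bash
python3 -m pendant '[[[0,0.001,0],[0,0,0],0.040],[[0,0.002,0],[0,0,0],0.043],[[0,0.0035,0],[0,0,0],0.046],[[0,0.005,0],[0,0,0],0.049],[[0,0.006,0],[0,0,0],0.052],[[0,0.0075,0],[0,0,0],0.056],[[0,0.0085,0],[0,0,0],0.056],[[0,0.0085,0],[0,0,0],0.056]]'
```

```text
time: 13.4
tool_pos: [553.6, 75.7, 264.5]
tcp_rot: [-3.142, 0.0, 0.039]
contact_force: [-0.1, 0.7, 0.1]
grip_width: 55.9
```

```bash
python3 -m pendant '[[[0,0.0005,0],[0,0,0],0.056],[[0,0.001,0],[0,0,0],0.056],[[0,0.0015,0],[0,0,0],0.056],[[0,0.002,0],[0,0,0],0.056]]'
```

```text
time: 13.73
tool_pos: [553.7, 73.6, 264.7]
tcp_rot: [3.142, -0.0, 0.039]
contact_force: [-0.2, 0.4, 0.5]
grip_width: 55.8
```

```bash
python3 -m pendant '[[[0,0.0005,0],[0,0,0],0.056],[[0,0.001,0],[0,0,0],0.056]]'
```

```text
time: 13.9
tool_pos: [553.7, 72.7, 264.7]
tcp_rot: [-3.141, -0.0, 0.039]
contact_force: [0.8, 3.0, -0.5]
grip_width: 56.0
```

```bash
python3 -m pendant '[[[0,0.0005,0],[0,0,0],0.056],[[0,0.001,0],[0,0,0],0.056]]'
```

```text
time: 14.07
tool_pos: [553.8, 72.0, 264.7]
tcp_rot: [-3.141, -0.0, 0.039]
contact_force: [-0.3, 3.7, 0.2]
grip_width: 56.2
```

```bash
python3 -m pendant '[[[0,0.0005,0],[0,0,0],0.056],[[0,0.001,0],[0,0,0],0.056]]'
```

```text
time: 14.23
tool_pos: [553.8, 70.9, 264.7]
tcp_rot: [-3.141, -0.0, 0.039]
contact_force: [-0.0, 3.8, -0.0]
grip_width: 56.4
```

```bash
python3 -m pendant '[[[0,0.0005,0],[0,0,0],0.056],[[0,0.001,0],[0,0,0],0.056]]'
```

```text
time: 14.4
tool_pos: [553.8, 69.7, 264.7]
tcp_rot: [-3.142, -0.0, 0.039]
contact_force: [0.2, 3.3, 0.6]
grip_width: 56.0
```

```bash
python3 -m pendant '[[[0,0.0005,0],[0,0,0],0.056],[[0,0.001,0],[0,0,0],0.056]]'
```

```text
time: 14.57
tool_pos: [553.9, 68.6, 264.7]
tcp_rot: [3.142, 0.0, 0.039]
contact_force: [-0.7, 4.6, 0.0]
grip_width: 55.7
```

```bash
python3 -m pendant '[[[0,0.0005,0],[0,0,0],0.056],[[0,0.001,0],[0,0,0],0.056]]'
```

```text
time: 14.73
tool_pos: [553.9, 67.5, 264.7]
tcp_rot: [3.141, -0.0, 0.039]
contact_force: [-0.2, 3.8, 0.4]
grip_width: 56.2
```

```bash
python3 -m pendant '[[[0,0.0005,0],[0,0,0],0.056],[[0,0.001,0],[0,0,0],0.056]]'
```

```text
time: 14.9
tool_pos: [554.0, 66.6, 264.7]
tcp_rot: [3.141, -0.0, 0.039]
contact_force: [-0.1, 3.2, 0.7]
grip_width: 56.0
```

```bash
python3 -m pendant '[[[0,0.0005,0],[0,0,0],0.056],[[0,0.001,0],[0,0,0],0.056]]'
```

```text
time: 15.07
tool_pos: [554.0, 65.3, 264.7]
tcp_rot: [3.141, 0.0, 0.039]
contact_force: [0.3, 0.6, 0.2]
grip_width: 56.4
```

```bash
python3 -m pendant '[[[0,0.0005,0],[0,0,0],0.056],[[0,0.001,0],[0,0,0],0.056]]'
```

```text
time: 15.23
tool_pos: [554.1, 64.2, 264.6]
tcp_rot: [3.141, 0.0, 0.039]
contact_force: [1.1, 0.2, 0.6]
grip_width: 55.9
```

```bash
python3 -m pendant '[[[0,0.0005,0],[0,0,0],0.056],[[0,0.001,0],[0,0,0],0.056]]'
```

```text
time: 15.4
tool_pos: [554.1, 63.4, 264.7]
tcp_rot: [3.141, 0.0, 0.039]
contact_force: [0.2, 0.5, 0.1]
grip_width: 56.1
```

```bash
python3 -m pendant '[[[0,0.0005,0],[0,0,0],0.056],[[0,0.0005,0],[0,0,0],0.056]]'
```

```text
time: 15.57
tool_pos: [554.1, 63.0, 264.7]
tcp_rot: [3.141, -0.0, 0.039]
contact_force: [0.3, 0.9, 0.3]
grip_width: 55.8
```

```bash
python3 - <<'E'
from h import *
im,M,R,t=cam("scene"); np.savez("scene6.npz",im=im,M=M,R=R,t=t)
save("s6.png",cv2.resize(im[160:235,240:360],None,fx=6,fy=6,interpolation=cv2.INTER_CUBIC))
E
```

```text
(no output)
```

View pics/s6.png

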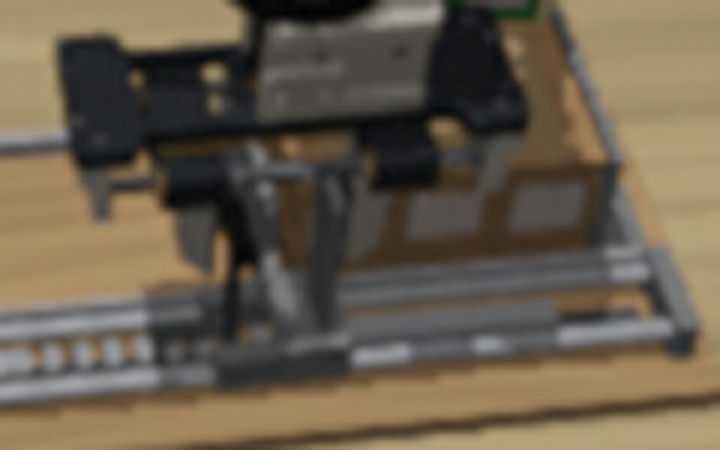

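The picture shows the lever sprung out to its rest spread: bar at column ~233 and post at ~335, the same separation as at the start. The row stays tight at the end plate. I'll test that it is caught by pulling a little further.

```bash
python3 -m pendant '[[[0,0.0005,0],[0,0,0],0.056],[[0,0.001,0],[0,0,0],0.056],[[0,0.001,0],[0,0,0],0.056]]'
```

```text
time: 15.87
tool_pos: [554.1, 62.2, 264.7]
tcp_rot: [3.142, 0.0, 0.039]
contact_force: [0.0, 0.2, 0.8]
grip_width: 55.7
```

```bash
python3 -m pendant '[[[0,0.0004,0],[0,0,0],0.056],[[0,0.0004,0],[0,0,0],0.056]]'
```

```text
time: 16.03
tool_pos: [554.1, 62.0, 264.7]
tcp_rot: [-3.141, -0.0, 0.039]
contact_force: [-0.5, 1.7, -0.3]
grip_width: 56.2
```

```bash
python3 -m pendant '[[[0,0.0005,0],[0,0,0],0.056],[[0,0.0005,0],[0,0,0],0.056]]'
```

```text
time: 16.2
tool_pos: [554.1, 61.7, 264.7]
tcp_rot: [-3.141, -0.0, 0.039]
contact_force: [-0.1, 4.7, 0.1]
grip_width: 56.2
```

```bash
python3 -m pendant '[[[0,0.0005,0],[0,0,0],0.056],[[0,0.0005,0],[0,0,0],0.056]]'
```

```text
time: 16.37
tool_pos: [554.1, 61.6, 264.7]
tcp_rot: [-3.14, -0.0, 0.039]
contact_force: [0.1, 6.4, 0.1]
grip_width: 56.1
```

```bash
python3 -m pendant '[[[0,0.0005,0],[0,0,0],0.056],[[0,0.0005,0],[0,0,0],0.056]]'
```

```text
time: 16.53
tool_pos: [554.1, 61.4, 264.6]
tcp_rot: [-3.139, -0.0, 0.039]
contact_force: [1.2, 9.1, -1.5]
grip_width: 56.0
```

The stop now resists at 9 N (drag is only ~4 N) without moving, so it is caught against the notch wall. I'll ease off, open and go straight up.

```bash
python3 -m pendant '[[[0,-0.001,0],[0,0,0],0.056],[[0,-0.002,0],[0,0,0],0.060],[[0,-0.003,0],[0,0,0],0.07],[[0,-0.003,0],[0,0,0],0.08],[[0,-0.003,0],[0,0,0],0.088],[[0,-0.003,0],[0,0,0],0.0918],[[0,-0.003,0],[0,0,0],0.0918],[[0,-0.003,-0.01],[0,0,0],0.0918],[[0,-0.003,-0.03],[0,0,0],0.0918],[[0,-0.003,-0.06],[0,0,0],0.0918]]' && python3 -m pendant '[[[0,0,-0.03],[0,0,0],0.0918],[[0,0,-0.06],[0,0,0],0.0918],[[0,0,-0.09],[0,0,0],0.0918],[[-0.03,0.01,-0.10],[0,0,0],0.0918],[[-0.06,0.04,-0.10],[0,0,0],0.0918],[[-0.085,0.07,-0.10],[0,0,0],0.0918],[[-0.11,0.10,-0.10],[0,0,0],0.0918],[[-0.13,0.13,-0.10],[0,0,0],0.0918],[[-0.14,0.16,-0.10],[0,0,0],0.0918],[[-0.15,0.19,-0.10],[0,0,0],0.0918]]' && python3 -m pendant '[[[0,0.03,0],[0,0,0],0.0918],[[0,0.06,0],[0,0,0],0.0918],[[0,0.09,0],[0,0,0],0.0918],[[0,0.12,0],[0,0,0],0.0918],[[0,0.14,0],[0,0,0],0.0918],[[0,0.15,0],[0,0,0],0.0918],[[0,0.15,0],[0,0,0],0.0918]]'; python3 - <<'E'
from h import *
T=cam("top"); S=cam("scene")
for n,X in(("top7",T),("scene7",S)): np.savez(n+".npz",im=X[0],M=X[1],R=X[2],t=X[3])
f=lambda x,k:cv2.resize(x,(780,int(x.shape[0]*780/x.shape[1])),interpolation=cv2.INTER_CUBIC)
o=np.vstack([f(T[0][172:232,170:300],1),f(S[0][170:235,235:365],1)])
o=cv2.resize(o,(600,int(o.shape[0]*600/780))); print(o.shape); save("m7.png",o)
E
```

```text
time: 17.37
tool_pos: [553.5, 63.1, 323.8]
tcp_rot: [-3.141, 0.005, 0.039]
contact_force: [0.2, 0.1, -0.7]
grip_width: 91.6
time: 18.2
tool_pos: [410.1, -133.5, 425.9]
tcp_rot: [3.141, -0.001, 0.039]
contact_force: [1.3, 0.4, 0.1]
grip_width: 92.0
time: 18.78
tool_pos: [417.2, -283.8, 425.0]
tcp_rot: [3.141, -0.0, 0.037]
contact_force: [-0.5, 1.6, 0.2]
grip_width: 91.8
(576, 600, 3)
```

View pics/m7.png

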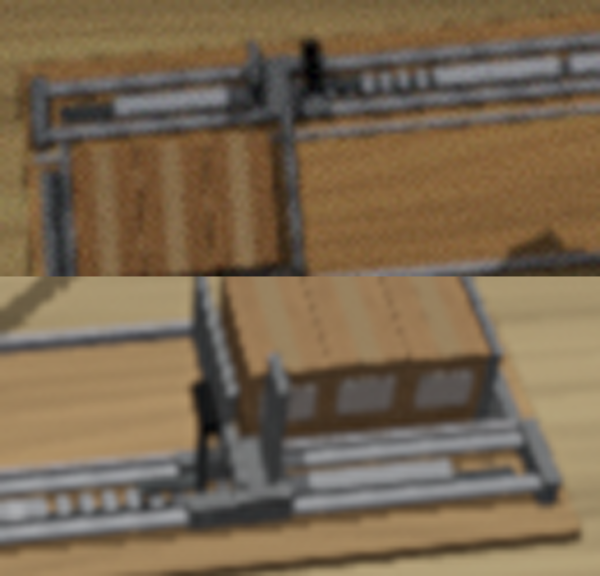

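The final picture shows the three cartons touching each other and the end plate, with the stop behind them. In the top view the bar is at (311, 65) and the post at (254, 62). That is 12.3 raw px apart against 12.0 at the start, so the lever is fully at rest and the tooth is down. The hand is clear.

```bash
python3 -c "
from plant import *
close_job()"
```

```text
the job is handed in; nothing more can be done
```

The row is closed up and the stop is latched in the notch behind the cartons. I handed the job in at about 19 s of the 70 s allowed; no verdict was reported.

**What I did:** I squeezed the lever to a 37.5 mm grip width and slid the stop about 168 mm. It stopped when the push levelled off at 9–10 N, below the 30 N dent limit. I then let the lever out and drew the stop back with only the finger on the post. The tooth dropped in about 8 mm back from the tight position, and the stop came up against the notch wall about 3–4 mm further on.

**Last checks:**
- **Latch:** the stop held against a 9 N pull, where dragging the tooth along the strip had taken only about 4 N. In the top view the bar and post are as far apart as at the start, so the lever is at rest and the tooth is down.
- **Cartons:** the pictures show all three tight against each other and the end plate, and the hand was well clear of the rack. There is a small gap between the stop and the row, from drawing back to the notch.
- **Bystanders:** the arm went nowhere near the jar, tape, spanner or look-alike cartons, and I did not re-measure their positions at the end.

**Disagreements:** the camera estimate of the travel to tight was about 157 mm, but contact came at about 168 mm; I went by the contact force. After the tooth dropped, the pull read about 0.5 N for roughly 3 mm instead of the expected 2 N, and I don't know why. The firm resistance that followed settled that the stop was caught.

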